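# Put the three remotes back in their fitted slots

## Task

Put the three black remotes lying about on the cabinet away in the walnut organiser, each in the slot cut to its length: the longest remote in the longest slot, the middle one in the middle-length slot, the shortest in the shortest. Each must lie flat on the bottom of its slot, keys up, either way round. Leave the torch, spectacle case, tin and coaster where they are.

Things in the scene. Friction and masses are not known exactly. Their poses are not given: they have to be found in the camera images.
- remote_long: the longest of three black plastic remote controls: a plain bar 190 mm long (its x), 38 mm wide (its y), 22 mm thick (z), lying flat with its grey keys (and one small red key at the +x end) on top; loose, 60 to 170 g, mass near its middle. Origin: centre of its underside.
- remote_mid: the middle-length of three black plastic remote controls: a plain bar 145 mm long (its x), 38 mm wide (its y), 22 mm thick (z), lying flat with its grey keys (and one small red key at the +x end) on top; loose, 60 to 170 g, mass near its middle. Origin: centre of its underside.
- remote_short: the shortest of three black plastic remote controls: a plain bar 100 mm long (its x), 38 mm wide (its y), 22 mm thick (z), lying flat with its grey keys (and one small red key at the +x end) on top; loose, 60 to 170 g, mass near its middle. Origin: centre of its underside.
- slot_long: the tray with the longest slot of the fixed walnut organiser (three trays side by side, 80 mm apart, in any order, on a 6 mm plinth). Tray 244 x 78 mm outside, 12 mm high. Felt-lined slot, open on top, centred: 208 mm long (x), 56 wide (y), 8 deep. Origin: centre of the tray's underside, 6 mm above the cabinet top; slot floor 4 mm and rim 12 mm above the origin.
- slot_mid: the tray with the middle-length slot of the fixed walnut organiser (three trays side by side, 80 mm apart, in any order, on a 6 mm plinth). Tray 244 x 78 mm outside, 12 mm high. Felt-lined slot, open on top, centred: 163 mm long (x), 56 wide (y), 8 deep. Origin: centre of the tray's underside, 6 mm above the cabinet top; slot floor 4 mm and rim 12 mm above the origin.
- slot_short: the tray with the shortest slot of the fixed walnut organiser (three trays side by side, 80 mm apart, in any order, on a 6 mm plinth). Tray 244 x 78 mm outside, 12 mm high. Felt-lined slot, open on top, centred: 118 mm long (x), 56 wide (y), 8 deep. Origin: centre of the tray's underside, 6 mm above the cabinet top; slot floor 4 mm and rim 12 mm above the origin.
- torch: bystander: yellow plastic torch lying on its side, 150 mm long (x), 40 mm thick, black rubber switch on top; loose. Origin: underside centre. Not to be moved.
- glasses_case: bystander: blue fabric-covered spectacle case with rounded edges, 150 x 56 x 34 mm, long side along x; loose. Origin: underside centre. Not to be moved.
- tin: bystander: closed white round screw-top tin, 62 mm diameter, 46 mm high; loose. Origin: underside centre. Not to be moved.
- coaster: bystander: round stainless steel coaster, 96 mm diameter, 6 mm thick; loose. Origin: underside centre. Not to be moved.
There are look-alikes about, which are no part of the job. What is shaped like the remote_mid but turquoise or white is not meant.

How it is judged (in metres and radians):
At the end, for the whole second after the job is handed in: Each remote released and at rest in its own slot: centre within 15 mm of the slot centre, underside on the slot floor (within 2.5 mm), along the slot within 0.25 rad either way round, keys up, level within 0.06 rad. Torch, spectacle case, tin and coaster never shifted over 20 mm (horizontal distance between remote_long and slot_long below 0.015 m and z of remote_long in the frame of slot_long between 0.001 and 0.0065 m and angle between the x axis of remote_long and the x axis of slot_long, either way round below 0.25 rad and angle between each of remote_long, remote_mid, remote_short's own z axis and vertical below 0.06 rad and linear speed of each of remote_long, remote_mid, remote_short below 0.01 m/s and angular speed of each of remote_long, remote_mid, remote_short below 0.1 rad/s and contact force between each of remote_long, remote_mid, remote_short and the fingers below 0.1 N and horizontal distance between remote_mid and slot_mid below 0.015 m and z of remote_mid in the frame of slot_mid between 0.001 and 0.0065 m and angle between the x axis of remote_mid and the x axis of slot_mid, either way round below 0.25 rad and horizontal distance between remote_short and slot_short below 0.015 m and z of remote_short in the frame of slot_short between 0.001 and 0.0065 m and angle between the x axis of remote_short and the x axis of slot_short, either way round below 0.25 rad); the robot touches nothing.
It fails at once if the torch is shifted by more than 20 mm (distance of torch from where it was at the start of the episode above 0.02 m).
It fails at once if the spectacle case is shifted by more than 20 mm (distance of glasses_case from where it was at the start of the episode above 0.02 m).
It fails at once if the tin is shifted by more than 20 mm (distance of tin from where it was at the start of the episode above 0.02 m).
It fails at once if the coaster is shifted by more than 20 mm (distance of coaster from where it was at the start of the episode above 0.02 m).
It also fails if it takes over 83 s, if anything falls off the work surface, if the arm or the gripper's body presses on something with over 40 N, if the wrist force passes 120 N, or if a joint passes its speed limit or range.

## Robot

A 6-joint arm with a two-finger parallel gripper is mounted at the origin on the work surface. World frame = base frame: x ahead of the robot, y to its left, z up, the work surface at z = 0. Lengths are in m, angles in degrees, forces in N, time in s.
With the tool pointing down it reaches from about 0.3 to 0.775 m from the base axis. Payload 14.6 kg.
Tool frame: the origin (TCP) lies at the very end of the fingers, on their centre line; the grasp point (between the pads) lies 19 mm behind it; z points along the fingers, y is the line along which they close (so a half turn about z gives the same grasp; the last joint's range is limited). The gripper opens to 85 mm and grips with 20 to 120 N. Pads are 22 mm wide; open, the fingers measure 114 mm over their backs; the gripper's body (76 mm by 85 mm) begins 54 mm behind the grasp point. The pads swing forward as they close: fully open they stand 13 mm farther back than shut.
Start: joints at [-74.92, 17.183, 87.147, -0, 75.671, -3.816], TCP at [0.178, -0.52, 0.231] pointing down, gripper open.
Joint ranges: [-173.82, 173.82], [-45.26, 126.66], [13.44, 144.39], [-59.66, 239.66], [0, 175.72], [-146.38, 146.38]. Speed limits (degrees/s): [127.2, 127.2, 147.25, 180, 180, 180].

## Interface

Orientations are given as a 3x3 rotation matrix whose columns are the frame's x, y, z axes.
In Python, from station import status, grab_frame, arm gives the robot as it stands.
- The arm moves only by the tool drive_tool, never from a script. Its arguments are lists of equal length, an entry for each row: "linear": the shift along the tool's x, y, z in cm, a list of three; "yaw": the turn about the tool's z in degrees. In form: {"linear": [[dx, dy, dz], ...], "yaw": [yaw, ...]}. A call has 1 to 8 rows; each row shifts and turns the commanded pose from where the row before left it, along the tool's axes as they then stand; what a row does not reach is not made up. A row lasts 1/10 s, in which the tool goes at most 50 mm and 8.59 degrees, less where a joint would pass 70% of its speed; a pose out of reach is approached as far as the arm can. A call with a gripper value outside its range is refused whole. "claw" is the gripper's target within -1 to 1 (fully open at 1, half-way at 0, shut at -1), set as the call begins (left out, the last holds). The fingers move at their own pace and stop on an object; "newtons" is the grip in N (left out, the last holds). Time passes only in rows, so rows that do not move let the fingers close. It gives the time, the measured TCP pose, the force, the opening and the grip force at its end, in the units of the state.
- status.state(): the state, without advancing time (a new reading comes with each control period).
- grab_frame(name): name is "scene" or "side" or "wrist"; returns a dict with "color" (420x560x3 uint8, blue, green, red), "range_z" (420x560 float32, m along the optical axis (not along the pixel's ray), 0 where there is no reading), "camera_matrix" (3x3 intrinsics, pixels), "k1" (the pictures are not rectified: a ray, as slopes to the right and down, at radius r is drawn at 1 + k1 r^2 times it, then the intrinsics apply), "cam_to_world" (4x4, takes a point from camera to world coordinates). Camera axes: x right, y down, z forward; pixel columns grow to the right and rows downward; lengths in m; the calibration is good to about 2 mm. A picture is of the moment at which its call begins.
- arm.sign_off(): hands the job in; it is judged then, once.
The state is a dict: "clock": time; "q": joint angles; "dq": joint speeds; "joint_efforts": joint torques, N m; "tool_pos": TCP position; "ee_rot": TCP orientation; "wrist_force": force on the tool from outside, world axes, zero at the start; "wrist_torque": the same for the moment, N m; "opening": opening from 0.0 (shut) to 1.0 (fully open); "grasp_force": force on a finger pad.
Only numpy, scipy, OpenCV 4.12 (cv2) and the standard library are available. Lean on these libraries where they do the work, as an engineer would, in place of code of your own. Each camera call takes 0.05 s, during which the arm holds its last target. There are 200 camera calls.

## Working session

There is one attempt and no reset: what is moved stays moved. The work goes in short steps, Python scripts to look and compute and a tool call to move; the robot and the scene stay as the last step left them, time stands still between calls to the robot, and variables do not carry over. Pictures are saved under pics/ and viewed, at most 14 in all, crops included, and the job is handed in when it is done.

Besides the shell and the picture viewer there is one more tool, called after "Emit:" as a command line: name --pt "numbers of a row" for each row, then --argument value for the rest. drive_tool: Moves the arm, as the interface text tells. Its arguments: {"type":"object","properties":{"linear":{"type":"array","items":{"type":"array","items":{"type":"number"}}},"yaw":{"type":"array","items":{"type":"number"}},"claw":{"type":"number"},"newtons":{"type":"number"}},"required":["linear","yaw"]}

```bash
ls; mkdir -p pics
cat > h.py <<'E'
import numpy as np, cv2
from station import status, grab_frame, arm
def ray(f,uv):
    """pixels Nx2 -> undistorted slopes"""
    K=f["camera_matrix"];k=f["k1"]
    d=(np.atleast_2d(uv).astype(float)-K[:2,2])/[K[0,0],K[1,1]]
    s=d.copy()
    for _ in range(20): s=d/(1+k*(s**2).sum(1,keepdims=True))
    return s
def plane(f,uv,z):
    s=ray(f,uv);T=f["cam_to_world"]
    d=np.c_[s,np.ones(len(s))]@T[:3,:3].T
    return T[:3,3]+d*((z-T[2,3])/d[:,2])[:,None]
def cloud(f):
    h,w=f["range_z"].shape
    v,u=np.mgrid[:h,:w];s=ray(f,np.c_[u.ravel(),v.ravel()])
    Z=f["range_z"].ravel()[:,None];T=f["cam_to_world"]
    return ((np.c_[s,np.ones(len(s))]*Z)@T[:3,:3].T+T[:3,3]).reshape(h,w,3)
def rects(f,mask,z,amin=150):
    out=[]
    for c in cv2.findContours(mask.astype(np.uint8),cv2.RETR_EXTERNAL,cv2.CHAIN_APPROX_NONE)[0]:
        if cv2.contourArea(c)<amin: continue
        p=plane(f,c[:,0],z)[:,:2].astype(np.float32)*1000
        (cx,cy),(a,b),t=cv2.minAreaRect(p)
        if a<b: a,b,t=b,a,t+90
        out.append((c[:,0].mean(0).round(),(round(cx,1),round(cy,1)),(round(a,1),round(b,1)),round((t+90)%180-90,1)))
    return out
E
python3 - <<'E'
from h import *
f=grab_frame("scene");g=grab_frame("side")
cv2.imwrite("pics/scene.png",f["color"]);cv2.imwrite("pics/side.png",g["color"])
for x in (f,g): print(x["cam_to_world"].round(3),x["camera_matrix"],x["k1"])
s=status.state();print(s["tool_pos"],s["ee_rot"],s["clock"])
E
```

```text
pics
[[ 0.719  0.436 -0.542  1.228]
 [ 0.695 -0.463  0.55  -0.876]
 [-0.011 -0.772 -0.636  0.917]
 [ 0.     0.     0.     1.   ]] [[514.56761      0.         275.001861  ]
 [  0.         514.56761    211.90387135]
 [  0.           0.           1.        ]] -0.0604122571152436
[[ 0.961 -0.206  0.184  0.157]
 [-0.276 -0.709  0.649 -1.313]
 [-0.003 -0.675 -0.738  1.402]
 [ 0.     0.     0.     1.   ]] [[541.45865295   0.         278.44853799]
 [  0.         541.45865295 207.83736296]
 [  0.           0.           1.        ]] -0.11230801145558642
[ 0.1780271  -0.52017763  0.23078725] [[ 9.46138115e-01  3.23763180e-01 -2.67590059e-04]
 [ 3.23763286e-01 -9.46137641e-01  9.48519922e-04]
 [ 5.39187985e-05 -9.84066687e-04 -9.99999514e-01]] 0.1
```

View pics/scene.png

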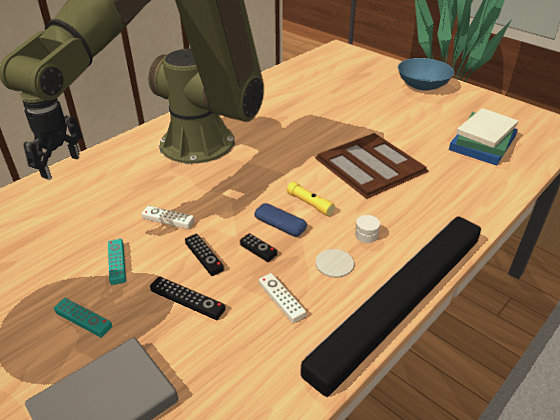

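View pics/side.png

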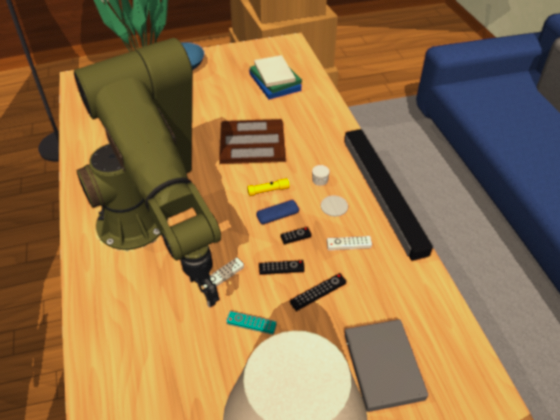

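The scene view shows three black remotes: the longest at (188,298), the middle one at (204,254) and the shortest at (258,247). The look-alikes are turquoise at (117,260) and (83,317), and white at (168,217) and (283,297). The organiser is at (371,163), with grey felt slots at (351,170), (371,160) and (391,153).

Run:
```python
from h import *
f=grab_frame("scene");g=grab_frame("side")
for n,x,roi in (("scene",f,(140,225,290,330)),("side",g,(250,220,355,315))):
    hsv=cv2.cvtColor(x["color"],cv2.COLOR_BGR2HSV);P=cloud(x)
    m=np.zeros(hsv.shape[:2],np.uint8);a,b,c,d=roi
    sub=P[b:d,a:c,2]; m[b:d,a:c]=(sub>0.008)&(hsv[b:d,a:c,2]<110)
    m=cv2.morphologyEx(m,cv2.MORPH_CLOSE,np.ones((5,5)))
    print(n)
    for r in rects(x,m,0.018): 
        u,v=r[0].astype(int); print(*r,"z",P[v-2:v+3,u-2:u+3,2].mean().round(4))
    roi=(310,130,430,195) if n=="scene" else (215,115,290,165)
    a,b,c,d=roi;m[:]=0
    s=hsv[b:d,a:c]; m[b:d,a:c]=(s[...,1]<70)&(s[...,2]>90)
    print("slots")
    for r in rects(x,m,0.010,60):
        u,v=r[0].astype(int); print(*r,"z",P[v-1:v+2,u-1:u+2,2].mean().round(4))
hsv=cv2.cvtColor(f["color"],cv2.COLOR_BGR2HSV);P=cloud(f)
for nm,m in (("yellow",cv2.inRange(hsv,(22,150,150),(32,255,255))),("blue",cv2.inRange(hsv[:,:],(105,80,30),(125,255,200)))):
    m[:160]=0
    for r in rects(f,m,0.02): print(nm,*r)
cv2.imwrite("pics/crop.png",cv2.resize(f["color"][220:330,130:300],None,fx=4,fy=4,interpolation=cv2.INTER_CUBIC))
```

```text
scene
[188. 298.] (527.4, -459.5) (198.7, 45.8) 16.0 z 0.0576
[258. 247.] (527.4, -228.4) (107.1, 45.4) 3.3 z 0.0581
[204. 254.] (445.0, -339.4) (155.3, 41.6) -12.1 z 0.0226
slots
[351. 169.] (480.6, 218.2) (156.7, 51.0) -13.5 z 0.0115
[372. 162.] (501.0, 295.5) (198.5, 49.7) -13.3 z 0.0079
[390. 153.] (518.0, 375.0) (111.7, 49.2) -13.5 z 0.0097
side
[317. 292.] (521.6, -461.5) (191.7, 43.5) 16.0 z 0.0771
[281. 267.] (440.0, -341.4) (140.5, 43.5) -12.2 z 0.0222
[295. 235.] (521.8, -229.6) (97.7, 43.8) 2.6 z 0.0773
slots
[252. 152.] (486.4, 218.6) (154.8, 43.8) -12.8 z 0.0122
[252. 138.] (505.4, 296.4) (198.2, 42.6) -16.3 z 0.0092
[252. 126.] (522.4, 372.8) (110.6, 38.5) -16.4 z 0.0082
yellow [309. 196.] (481.9, 16.5) (159.5, 41.2) -0.6
blue [280. 219.] (494.3, -114.2) (152.8, 67.0) 7.7
```

View pics/crop.png

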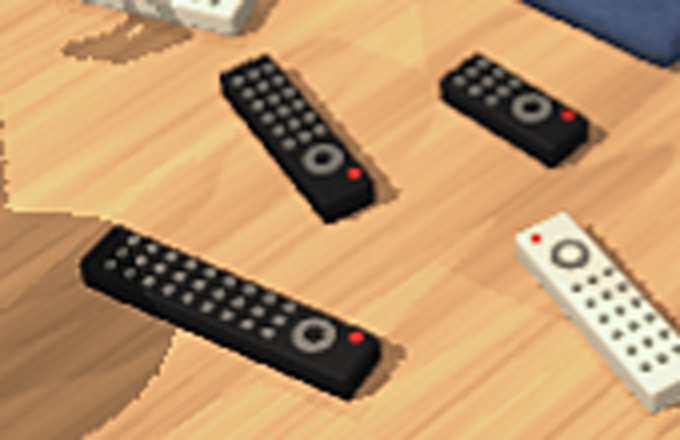

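The candidates by black colour and measured length are (188,298) at 192 mm, (204,254) at 141 mm and (258,247) at 98 mm, which are remote_long, remote_mid and remote_short. The crop confirms all three are black with grey keys and a red key. The white and turquoise ones don't qualify. The slots are mid (483,218), long (503,296) and short (520,374), with their axes at about -14°. I'm moving over the middle remote for a closer look.

Emit:
drive_tool --pt "4.4 -1.2 0" --pt "4.4 -1.2 0" --pt "4.4 -1.2 0" --pt "4.4 -1.2 0" --pt "4.4 -1.2 0" --pt "4.4 -1.2 0" --pt "4.4 -1.2 0" --yaw '[0, 0, 0, 0, 0, 0, 0]'

```text
clock: 0.9
tool_pos: [0.4437, -0.3398, 0.2313]
ee_rot: [[0.946, 0.324, -0.0], [0.324, -0.946, -0.0], [-0.0, 0.0, -1.0]]
wrist_force: [0.2, -0.0, -0.6]
opening: 1.001
grasp_force: 0.0
```

Emit:
drive_tool --pt "0 0 0" --pt "0 0 0" --pt "0 0 0" --pt "0 0 0" --pt "0 0 0" --yaw '[7.8, 7.8, 7.8, 7.8, 0]' --claw 0.5

```text
clock: 1.4
tool_pos: [0.4423, -0.3411, 0.2311]
ee_rot: [[0.977, -0.215, -0.0], [-0.215, -0.977, 0.0], [-0.0, -0.0, -1.0]]
wrist_force: [0.1, -0.2, -0.6]
opening: 0.744
grasp_force: 0.0
```

```bash
cat >> h.py <<'E'
def rel(p,h=None):
    s=status.state();t=s["tool_pos"];R=s["ee_rot"];hd=np.degrees(np.arctan2(R[1,0],R[0,0]))
    d=(R.T@(np.array(p)-t))*100
    return d.round(2),hd.round(1),t.round(4),s["clock"],round(s["opening"],3)
def black(x):
    hsv=cv2.cvtColor(x["color"],cv2.COLOR_BGR2HSV)
    return cv2.morphologyEx((hsv[...,2]<75).astype(np.uint8),cv2.MORPH_CLOSE,np.ones((15,15)))
E
python3 - <<'E'
from h import *
w=grab_frame("wrist");cv2.imwrite("pics/w1.png",w["color"])
print(w["cam_to_world"].round(3)); P=cloud(w)
for r in rects(w,black(w),0.022,800):
    u,v=r[0].astype(int); print(*r,P[v,u].round(3))
print(rel([.442,-.34,.05]))
E
```

```text
[[-0.215 -0.926 -0.309  0.521]
 [-0.977  0.204  0.069 -0.358]
 [-0.001  0.316 -0.949  0.373]
 [ 0.     0.     0.     1.   ]]
[302. 352.] (216.8, -289.4) (1011.8, 407.3) 77.7 [ 0.166 -0.315 -0.001]
[276. 179.] (441.1, -335.2) (141.8, 36.1) -11.8 [ 0.445 -0.336  0.021]
[ 73. 153.] (528.1, -107.5) (75.8, 64.3) 7.6 [ 0.528 -0.119  0.033]
[528. 158.] (401.4, -643.6) (142.7, 42.3) 16.3 [ 0.407 -0.638  0.021]
[168. 135.] (522.3, -226.8) (98.0, 41.1) 2.7 [ 0.521 -0.228  0.021]
[520.  25.] (560.0, -639.0) (78.1, 37.8) 82.1 [ 0.554 -0.616  0.039]
[362.  81.] (525.2, -452.3) (192.0, 41.8) 15.6 [ 0.53  -0.45   0.021]
(array([-0.05, -0.1 , 18.11]), np.float64(-12.1), array([ 0.4423, -0.3411,  0.2311]), 1.45, 0.751)
```

View pics/w1.png

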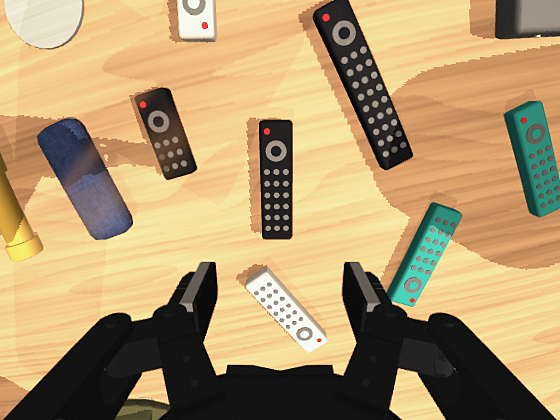

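The wrist view shows the mid remote at (276,179) between the fingers, the short one at (168,135), the long one at (362,81), and their heights read 0.021 m. I'll descend and look once more from close by.

Emit:
drive_tool --pt "0 -0.3 4.0" --pt "0 0 4.0" --pt "0 0 4.0" --pt "0 0 0" --yaw '[0, 0, 0, 0]'

```text
clock: 1.85
tool_pos: [0.441, -0.3366, 0.1067]
ee_rot: [[0.978, -0.21, -0.006], [-0.209, -0.978, 0.006], [-0.007, -0.004, -1.0]]
wrist_force: [-0.1, 0.6, 0.7]
opening: 0.75
grasp_force: 0.0
```

Run:
```python
from h import *
w=grab_frame("wrist");cv2.imwrite("pics/w2.png",w["color"])
for r in rects(w,black(w),0.022,800): print(*r)
print(rel([.442,-.34,.01]), w["camera_matrix"][0,2])
```

```text
[299. 359.] (305.2, -303.0) (658.4, 231.5) 78.3
[ 14. 184.] (508.4, -139.0) (83.4, 40.3) -28.6
[280. 206.] (441.7, -335.7) (141.5, 36.7) -11.9
[106. 121.] (536.5, -227.8) (69.0, 43.8) 3.0
[422.  89.] (507.4, -456.1) (155.3, 42.7) 15.9
(array([ 0.06,  0.25, 10.01]), np.float64(-12.1), array([ 0.4423, -0.3377,  0.1101]), 1.9, 0.752) 279.42535459207477
```

View pics/w2.png

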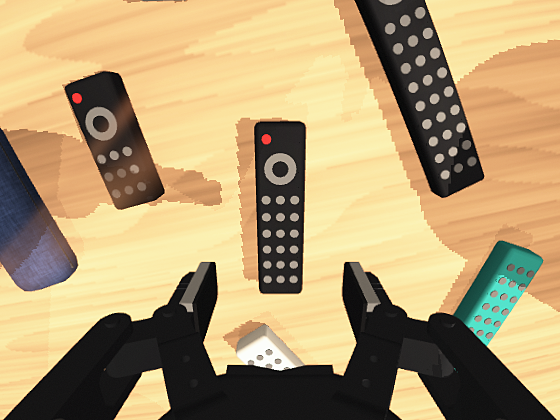

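The mid remote at (280,206) is centred between the fingers with 2 mm still to correct. I'm going down and gripping.

Emit:
drive_tool --pt "0 -0.2 3.5" --pt "0 0 3.5" --pt "0 0 2.0" --pt "0 0 1.0" --pt "0 0 0" --pt "0 0 0" --yaw '[0, 0, 0, 0, 0, 0]'

```text
clock: 2.5
tool_pos: [0.4442, -0.337, 0.0132]
ee_rot: [[0.977, -0.212, 0.002], [-0.212, -0.977, -0.002], [0.002, 0.001, -1.0]]
wrist_force: [-0.0, -0.0, -0.0]
opening: 0.752
grasp_force: 0.0
```

Emit:
drive_tool --pt "0 0 0" --pt "0 0 0" --pt "0 0 0" --pt "0 0 0" --pt "0 0 0" --pt "0 0 0" --yaw '[0, 0, 0, 0, 0, 0]' --claw -0.6 --newtons 40

```text
clock: 3.1
tool_pos: [0.4439, -0.3366, 0.0127]
ee_rot: [[0.977, -0.213, 0.001], [-0.213, -0.977, -0.001], [0.002, 0.001, -1.0]]
wrist_force: [-1.3, 0.9, 8.1]
opening: 0.432
grasp_force: 40.0
```

Emit:
drive_tool --pt "0 0 -2" --pt "0 0 -4" --pt "0 0 -5" --pt "0 0 -4" --pt "0 0 0" --yaw '[0, 0, 0, 0, 0]'

```text
clock: 3.6
tool_pos: [0.4451, -0.3377, 0.1677]
ee_rot: [[0.977, -0.213, 0.008], [-0.213, -0.977, -0.007], [0.009, 0.005, -1.0]]
wrist_force: [1.2, 0.5, -0.6]
opening: 0.431
grasp_force: 41.1
```

Run:
```python
from h import *
w=grab_frame("wrist");cv2.imwrite("pics/w3.png",w["color"])
print(rel([.483,.218,.16]))
```

```text
(array([ -8.03, -55.05,   0.24]), np.float64(-12.3), array([ 0.4442, -0.3369,  0.1643]), 3.65, 0.43)
```

View pics/w3.png

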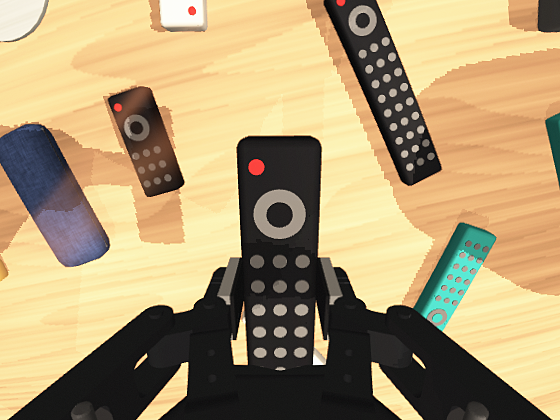

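The remote is held at its middle, with the pads at columns 230 and 328. I'm carrying it over to the mid slot.

Emit:
drive_tool --pt "-0.6 -3 0" --pt "-0.6 -4.6 0" --pt "-0.6 -4.6 0" --pt "-0.6 -4.6 0" --pt "-0.6 -4.6 0" --pt "-0.6 -4.6 0" --pt "-0.6 -4.6 0" --pt "-0.6 -4.6 0" --yaw '[0, 0, 0, 0, 0, 0, 0, 0]'

```text
clock: 4.45
tool_pos: [0.4707, 0.0198, 0.1602]
ee_rot: [[0.977, -0.213, -0.002], [-0.213, -0.977, 0.0], [-0.002, 0.0, -1.0]]
wrist_force: [0.5, -0.5, -1.1]
opening: 0.428
grasp_force: 41.0
```

Emit:
drive_tool --pt "-0.8 -4.6 0" --pt "-0.8 -4.6 0" --pt "-0.8 -4.6 0" --pt "-0.8 -4 0" --pt "0 -2 0" --pt "0 0 0" --pt "0 0 0" --yaw '[0, 0, 0, 0, 1.2, 0, 0]'

```text
clock: 5.15
tool_pos: [0.4818, 0.218, 0.16]
ee_rot: [[0.973, -0.232, -0.002], [-0.232, -0.973, -0.001], [-0.002, 0.001, -1.0]]
wrist_force: [-0.2, 0.1, -0.5]
opening: 0.427
grasp_force: 41.0
```

```bash
cat >> h.py <<'E'
def felt(x):
    hsv=cv2.cvtColor(x["color"],cv2.COLOR_BGR2HSV)
    return ((hsv[...,1]<60)&(hsv[...,2]>85)).astype(np.uint8)
E
python3 - <<'E'
from h import *
w=grab_frame("wrist");cv2.imwrite("pics/w4.png",w["color"])
for r in rects(w,felt(w),0.010,800): print(*r)
print(rel([.483,.218,.16]),cv2.cvtColor(w["color"],cv2.COLOR_BGR2HSV)[60:260:40,80:480:50].tolist()[0][:3])
E
```

```text
[279. 214.] (461.2, 224.1) (52.6, 52.3) 76.5
[122. 188.] (520.6, 371.7) (116.8, 52.6) -13.3
[284. 120.] (548.7, 198.8) (56.0, 27.7) 76.6
[204. 191.] (488.2, 292.9) (235.3, 61.5) -13.5
(array([ 0.09, -0.07,  0.03]), np.float64(-13.5), array([0.482 , 0.2175, 0.1603]), 5.2, 0.434) [[8, 166, 121], [9, 167, 133], [9, 163, 139]]
```

View pics/w4.png

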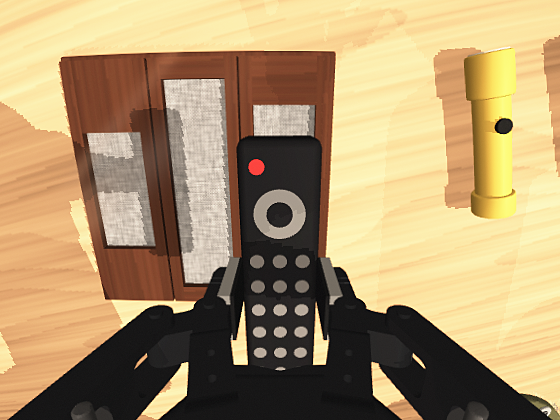

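The organiser's far edge runs (61,57) to (335,51). The short slot is at (122,188), the long slot at (204,191), and the mid slot is under the held remote. I'll check the mid slot centre from the organiser's outline.

Run:
```python
from h import *
w=grab_frame("wrist")
p=plane(w,[[61,57],[335,51],[105,299]],0.018)[:,:2]*1000
print(p.round(1),np.linalg.norm(p[0]-p[1]),np.linalg.norm(p[0]-p[2]))
h=np.radians(-13.5);ex=np.array([np.cos(h),np.sin(h)]);ey=np.array([-ex[1],ex[0]])
print("org centre from corners",(p[1]+p[2])/2)
# slot far edges & tops: held remote far corners at underside unknown; slot end of mid: top edge px row 104
q=plane(w,[[283,104],[194,80],[114,133],[130,246]],0.010)[:,:2]*1000
print("far-end -> centres mid,long,short:",q[0]-81.5*ex,q[1]-104*ex,q[2]-59*ex,q[3]+59*ex)
r=plane(w,[[279,137]],0.170)[:,:2]*1000  # held remote far end, top at approx z
t=status.state()["tool_pos"][:2]*1000
print("far end of remote ahead of TCP",(r[0]-t)@ex,(r[0]-t)@ey)
```

```text
[[650.8 375.2]
 [595.2 142.7]
 [411.7 435.5]] 239.08954556149467 246.54391564179053
org centre from corners [503.49157885 289.09460136]
far-end -> centres mid,long,short: [484.04152532 214.48235471] [501.24995317 292.16224536] [519.57974618 370.52798934] [520.77144451 372.53135651]
far end of remote ahead of TCP 68.47708806757629 1.1636597803169313
```

Emit:
drive_tool --pt "0.4 0.05 3" --pt "0 0 4" --pt "0 0 3" --pt "0 0 1.5" --pt "0 0 0" --pt "0 0 0" --yaw '[0, 0, 0, 0, 0, 0]'

```text
clock: 5.85
tool_pos: [0.4865, 0.2162, 0.0469]
ee_rot: [[0.972, -0.234, 0.0], [-0.234, -0.972, 0.0], [0.0, -0.0, -1.0]]
wrist_force: [0.3, 0.4, 0.1]
opening: 0.432
grasp_force: 41.0
```

Emit:
drive_tool --pt "0 0 0.7" --pt "0 0 0.7" --pt "0 0 0.5" --pt "0 0 0.2" --pt "0 0 0" --pt "0 0 0" --yaw '[0, 0, 0, 0, 0, 0]'

```text
clock: 6.45
tool_pos: [0.4863, 0.2168, 0.0254]
ee_rot: [[0.972, -0.233, 0.0], [-0.233, -0.972, 0.0], [0.0, -0.0, -1.0]]
wrist_force: [-0.1, -0.8, -0.3]
opening: 0.431
grasp_force: 41.0
```

Run:
```python
from h import *
s=grab_frame("scene")["color"][120:205,300:440]; w=grab_frame("wrist")["color"]
cv2.imwrite("pics/p1.png",np.vstack([cv2.resize(s,(560,340),interpolation=cv2.INTER_CUBIC),cv2.resize(w[:320],(560,260))]))
print(rel([.4857,.216,.0235]),status.state()["wrist_force"])
```

```text
(array([-0.04,  0.09,  0.2 ]), np.float64(-13.5), array([0.4863, 0.2168, 0.0255]), 6.55, 0.429) [-0.48945963  1.02816501 -1.09961232]
```

View pics/p1.png

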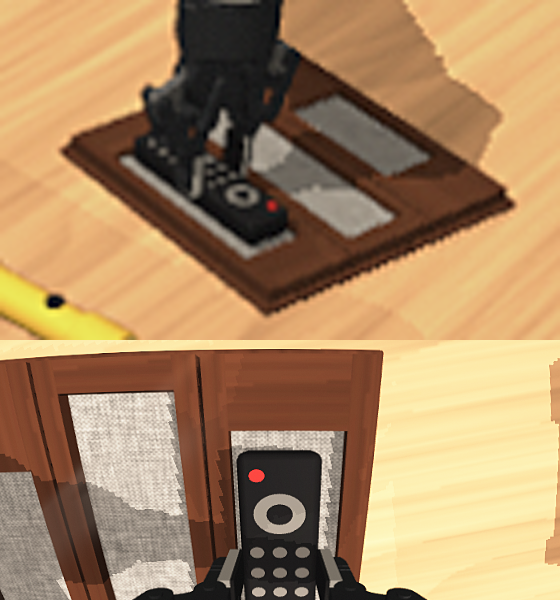

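The remote is down inside the mid slot and clear of the rim. It sits about 5 mm towards the long-slot side: the slot's far end spans columns 232–345, with the remote centred at 279. I'll shift it 4 mm, set it down and release.

Emit:
drive_tool --pt "0 0.4 0" --pt "0 0 0.15" --pt "0 0 0" --pt "0 0 0" --yaw '[0, 0, 0, 0]'

```text
clock: 6.95
tool_pos: [0.4853, 0.2128, 0.0238]
ee_rot: [[0.972, -0.234, 0.0], [-0.234, -0.972, 0.0], [0.0, -0.0, -1.0]]
wrist_force: [1.1, -0.4, -1.0]
opening: 0.431
grasp_force: 41.0
```

Emit:
drive_tool --pt "0 0 0" --pt "0 0 0" --pt "0 0 0" --pt "0 0 0" --yaw '[0, 0, 0, 0]' --claw 0.1

```text
clock: 7.35
tool_pos: [0.4853, 0.2129, 0.0239]
ee_rot: [[0.972, -0.233, 0.0], [-0.233, -0.972, 0.0], [0.0, -0.0, -1.0]]
wrist_force: [0.2, -0.9, -0.6]
opening: 0.551
grasp_force: 0.0
```

Emit:
drive_tool --pt "0 0 -2" --pt "0 0 -4" --pt "0 0 -4" --pt "0 0 -4" --pt "0 0 0" --pt "0 0 0" --yaw '[0, 0, 0, 0, 0, 0]'

```text
clock: 7.95
tool_pos: [0.4854, 0.2129, 0.1642]
ee_rot: [[0.972, -0.233, 0.001], [-0.233, -0.972, 0.0], [0.001, -0.001, -1.0]]
wrist_force: [-0.7, 0.5, -1.1]
opening: 0.553
grasp_force: 0.0
```

Run:
```python
from h import *
w=grab_frame("wrist");P=cloud(w)
cv2.imwrite("pics/w5.png",w["color"])
for r in rects(w,black(w),0.032,800):
    u,v=r[0].astype(int);print("b",*r,P[v,u,2].round(4))
for r in rects(w,felt(w),0.010,800): print("f",*r)
print(rel([.524,-.228,.12]))
```

```text
b [258. 300.] (385.4, 231.4) (774.6, 437.1) 76.5 0.0171
f [121. 192.] (520.6, 371.7) (117.0, 52.4) -13.6
f [279. 183.] (483.3, 214.5) (161.8, 55.9) -13.5
f [199. 193.] (488.6, 296.3) (235.6, 54.6) -13.5
(array([14.09, 41.95,  4.32]), np.float64(-13.5), array([0.485 , 0.2128, 0.1631]), 8.0, 0.549)
```

View pics/w5.png

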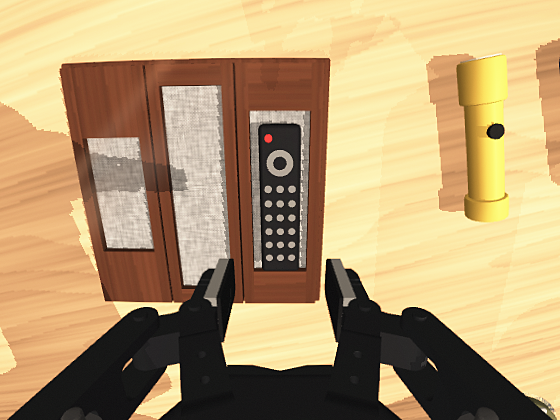

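The mid remote lies in its slot at (280,195). I'll check its centre and head for the short remote.

Run:
```python
from h import *
w=grab_frame("wrist")
p=plane(w,[[280,124],[280,270]],0.032)[:,:2]*1000
h=np.radians(-13.5);ex=np.array([np.cos(h),np.sin(h)])
print(np.linalg.norm(p[0]-p[1]),p[0]-72.5*ex,p.mean(0),"slot 483.3 214.5")
```

```text
141.7681211178296 [480.19286244 214.25411288] [481.75670987 213.84584419] slot 483.3 214.5
```

Emit:
drive_tool --pt "1.4 4.2 0" --pt "1.4 4.2 0" --pt "1.4 4.2 0" --pt "1.4 4.2 0" --pt "1.4 4.2 0" --pt "1.4 4.2 0" --pt "1.4 4.2 0" --pt "1.4 4.2 0" --yaw '[0, 0, 0, 0, 0, 0, 0, 0]' --claw 0.5

```text
clock: 8.85
tool_pos: [0.5151, -0.1417, 0.1624]
ee_rot: [[0.972, -0.234, -0.002], [-0.234, -0.972, 0.001], [-0.002, -0.0, -1.0]]
wrist_force: [1.3, 1.3, 0.2]
opening: 0.75
grasp_force: 0.0
```

Emit:
drive_tool --pt "1.4 4.2 0" --pt "1.4 4.2 0" --pt "0 0 2" --pt "0 0 2" --pt "0 0 0" --pt "0 0 0" --yaw '[0, 0, -8.1, -8.1, 0, 0]'

```text
clock: 9.45
tool_pos: [0.5231, -0.228, 0.1233]
ee_rot: [[0.999, 0.043, -0.001], [0.043, -0.999, 0.001], [-0.001, -0.001, -1.0]]
wrist_force: [0.9, 0.6, 0.7]
opening: 0.747
grasp_force: 0.0
```

Run:
```python
from h import *
w=grab_frame("wrist")
for r in rects(w,black(w),0.022,800): print(*r)
for r in rects(w,black(w),0.022,800):
    if 85<r[2][0]<110: print(rel([r[1][0]/1000,r[1][1]/1000,.0125]))
```

```text
[262. 327.] (409.7, -230.5) (701.7, 327.1) -87.4
[275. 204.] (524.3, -223.0) (99.1, 36.9) 3.1
[529. 204.] (524.5, -449.8) (189.7, 55.2) 16.1
(array([ 0.1 , -0.5 , 11.16]), np.float64(2.5), array([ 0.5235, -0.2281,  0.1241]), 9.5, 0.749)
```

The mid remote is centred to about 2 mm. I'm grasping the short one now.

Emit:
drive_tool --pt "0.1 -0.5 3" --pt "0 0 4" --pt "0 0 3" --pt "0 0 1.1" --pt "0 0 0" --pt "0 0 0" --yaw '[-0.5, 0, 0, 0, 0, 0]'

```text
clock: 10.1
tool_pos: [0.525, -0.2236, 0.0146]
ee_rot: [[0.998, 0.055, 0.002], [0.055, -0.998, -0.001], [0.002, 0.001, -1.0]]
wrist_force: [-0.3, -1.2, -0.2]
opening: 0.752
grasp_force: 0.0
```

Emit:
drive_tool --pt "0 0 0" --pt "0 0 0" --pt "0 0 0" --pt "0 0 0" --pt "0 0 0" --pt "0 0 0" --yaw '[0, 0, 0, 0, 0, 0]' --claw -0.6

```text
clock: 10.7
tool_pos: [0.5248, -0.2235, 0.0145]
ee_rot: [[0.998, 0.056, 0.002], [0.056, -0.998, -0.001], [0.002, 0.001, -1.0]]
wrist_force: [-2.4, 0.6, 8.9]
opening: 0.428
grasp_force: 39.8
```

Emit:
drive_tool --pt "0 0 -2" --pt "0 0 -4" --pt "0 0 -5" --pt "0 0 -4" --pt "0 0 0" --pt "0 0 0" --yaw '[0, 0, 0, 8.3, 8.3, 0]'

```text
clock: 11.3
tool_pos: [0.5244, -0.2233, 0.1644]
ee_rot: [[0.972, -0.234, 0.003], [-0.234, -0.972, -0.001], [0.003, 0.001, -1.0]]
wrist_force: [-0.2, -0.0, -1.1]
opening: 0.423
grasp_force: 40.9
```

Run:
```python
from h import *
print(rel([.5205,.371,.16]))
```

```text
(array([-14.3 , -57.69,   0.37]), np.float64(-13.6), array([ 0.5244, -0.2233,  0.1644]), 11.3, 0.423)
```

Emit:
drive_tool --pt "-1.1 -4.4 0" --pt "-1.1 -4.4 0" --pt "-1.1 -4.4 0" --pt "-1.1 -4.4 0" --pt "-1.1 -4.4 0" --pt "-1.1 -4.4 0" --pt "-1.1 -4.4 0" --pt "-1.1 -4.4 0" --yaw '[0, 0, 0, 0, 0, 0, 0, 0]'

```text
clock: 12.1
tool_pos: [0.5193, 0.1414, 0.1621]
ee_rot: [[0.974, -0.227, -0.001], [-0.227, -0.974, -0.0], [-0.001, 0.001, -1.0]]
wrist_force: [0.9, -0.6, -1.0]
opening: 0.426
grasp_force: 40.9
```

Emit:
drive_tool --pt "-1.1 -4.4 0" --pt "-1.1 -4.4 0" --pt "-1.1 -4.4 0" --pt "-1.1 -4.4 2" --pt "-1.1 -4.4 3" --pt "0 -0.5 3" --pt "0 0 0" --pt "0 0 0" --yaw '[0, 0, 0, 0, 0, 0, 0, 0]'

```text
clock: 12.9
tool_pos: [0.5186, 0.367, 0.0851]
ee_rot: [[0.973, -0.23, -0.001], [-0.23, -0.973, -0.001], [-0.001, 0.001, -1.0]]
wrist_force: [0.5, 0.8, 0.3]
opening: 0.432
grasp_force: 40.9
```

Run:
```python
from h import *
w=grab_frame("wrist");cv2.imwrite("pics/w6.png",w["color"])
print(rel([.521,.371,.0265]))
```

```text
(array([ 0.07, -0.43,  5.99]), np.float64(-13.3), array([0.5193, 0.367 , 0.0864]), 12.95, 0.428)
```

View pics/w6.png

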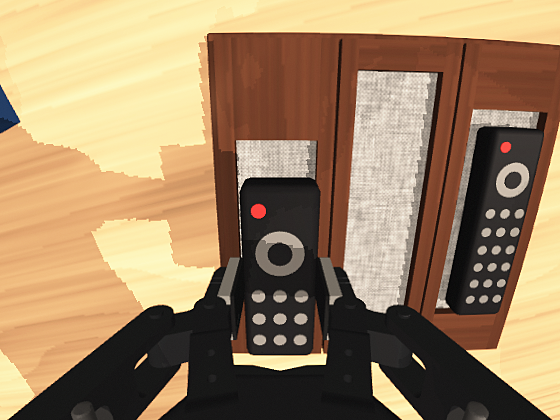

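The short slot's far end at columns 236–317 lines up with the held remote to about 1.5 mm. I'm lowering it.

Emit:
drive_tool --pt "0.1 -0.2 2" --pt "0 0 2" --pt "0 0 0.8" --pt "0 0 0.7" --pt "0 0 0.5" --pt "0 0 0.1" --pt "0 0 0" --pt "0 0 0" --yaw '[0, 0, 0, 0, 0, 0, 0, 0]'

```text
clock: 13.75
tool_pos: [0.5204, 0.3695, 0.0248]
ee_rot: [[0.973, -0.232, 0.001], [-0.232, -0.973, 0.0], [0.001, -0.001, -1.0]]
wrist_force: [0.3, 0.1, -1.0]
opening: 0.429
grasp_force: 40.9
```

Run:
```python
from h import *
w=grab_frame("wrist");cv2.imwrite("pics/w7.png",w["color"])
print(rel([.521,.371,.025]),status.state()["wrist_force"])
```

```text
(array([ 0.02, -0.16, -0.03]), np.float64(-13.4), array([0.5204, 0.3695, 0.0247]), 13.8, 0.431) [-1.07637715 -0.10308705 -0.02137346]
```

View pics/w7.png

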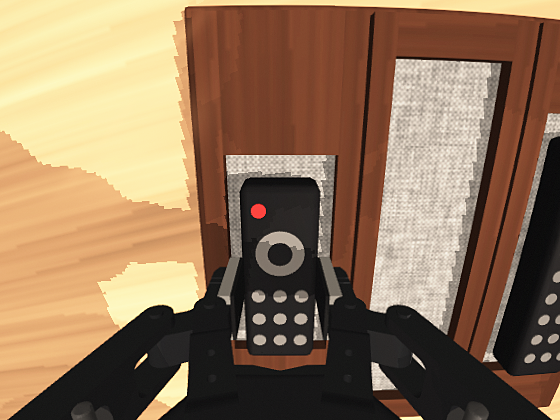

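Run:
```python
from h import *
w=grab_frame("wrist");R=status.state()["ee_rot"]
r=(plane(w,[[280,178],[280,355]],0.0325)@R)[:,0]*1000
s=(plane(w,[[280,155],[235,342]],0.018)@R)[:,0]*1000; s2=(plane(w,[[280,155],[235,342]],0.010)@R)[:,0]*1000
print(r,r.mean(),s,s.mean(),s2,s2.mean())
```

```text
[471.21640597 371.13842775] 421.1774168598703 [479.36445188 367.11313146] 423.2387916736986 [478.21800929 359.9257448 ] 419.071877046037
```

The short remote is centred, so I'll release it and go to the long remote.

Emit:
drive_tool --pt "0 0 0" --pt "0 0 0" --pt "0 0 0" --pt "0 0 0" --yaw '[0, 0, 0, 0]' --claw 0.1

```text
clock: 14.25
tool_pos: [0.5202, 0.3693, 0.0242]
ee_rot: [[0.973, -0.232, 0.0], [-0.232, -0.973, 0.0], [0.0, -0.0, -1.0]]
wrist_force: [-0.9, 0.8, 0.4]
opening: 0.548
grasp_force: 0.0
```

Emit:
drive_tool --pt "0 0 -2" --pt "0 0 -4" --pt "0 0 -4" --pt "0 0 -4" --pt "1.1 4.7 0" --pt "1.1 4.7 0" --pt "1.1 4.7 0" --pt "1.1 4.7 0" --yaw '[0, 0, 0, 0, 0, 0, 0, 0]'

```text
clock: 15.05
tool_pos: [0.519, 0.1745, 0.1644]
ee_rot: [[0.973, -0.231, 0.0], [-0.231, -0.973, 0.0], [0.0, -0.0, -1.0]]
wrist_force: [0.6, -0.7, 0.6]
opening: 0.546
grasp_force: 0.0
```

Emit:
drive_tool --pt "1.2 4.7 0" --pt "1.2 4.7 0" --pt "1.2 4.7 0" --pt "1.2 4.7 0" --pt "1.2 4.7 0" --pt "1.2 4.7 0" --pt "1.2 4.7 0" --pt "1.2 4.7 0" --yaw '[0, 0, 0, 0, 0, 0, 0, 0]' --claw 0.5

```text
clock: 15.85
tool_pos: [0.5253, -0.2138, 0.1644]
ee_rot: [[0.973, -0.232, 0.0], [-0.232, -0.973, -0.0], [0.0, 0.0, -1.0]]
wrist_force: [0.9, -0.3, 0.3]
opening: 0.75
grasp_force: 0.0
```

Emit:
drive_tool --pt "1.2 4.7 0" --pt "1.2 4.7 0" --pt "1.2 4.7 0" --pt "1.2 4.7 0" --pt "1.2 4.7 0" --pt "0 0 0" --pt "0 0 0" --yaw '[0, 0, 0, -7.3, -7.3, -7.3, -7.3]'

```text
clock: 16.55
tool_pos: [0.5351, -0.4551, 0.163]
ee_rot: [[0.961, 0.275, -0.001], [0.275, -0.961, 0.001], [-0.001, -0.001, -1.0]]
wrist_force: [-0.7, 0.5, 0.6]
opening: 0.749
grasp_force: 0.0
```

Emit:
drive_tool --pt "0 0 0" --pt "0 0 0" --yaw '[0, 0]'

```text
clock: 16.75
tool_pos: [0.5357, -0.4536, 0.1642]
ee_rot: [[0.963, 0.269, -0.0], [0.269, -0.963, 0.0], [-0.0, -0.0, -1.0]]
wrist_force: [0.5, -0.5, 0.8]
opening: 0.754
grasp_force: 0.0
```

Run:
```python
from h import *
w=grab_frame("wrist")
for r in rects(w,black(w),0.022,800):
    print(*r)
    if 180<r[2][0]<200: print(rel([r[1][0]/1000,r[1][1]/1000,.013]))
print(rel([.525,-.451,.013]))
```

```text
[286. 363.] (339.6, -506.5) (818.3, 265.3) -74.4
[279. 198.] (524.3, -454.9) (185.9, 37.0) 16.0
(array([-1.14, -0.18, 15.14]), np.float64(15.6), array([ 0.5358, -0.4536,  0.1644]), 16.8, 0.752)
[480. 144.] (631.7, -620.1) (173.8, 26.6) -4.1
(array([-0.97, -0.54, 15.14]), np.float64(15.6), array([ 0.5358, -0.4536,  0.1644]), 16.8, 0.752)
```

Emit:
drive_tool --pt "-1.1 -0.2 4" --pt "0 0 4" --pt "0 0 4" --pt "0 0 2" --pt "0 0 1.1" --pt "0 0 0" --pt "0 0 0" --yaw '[-0.4, 0, 0, 0, 0, 0, 0]'

```text
clock: 17.5
tool_pos: [0.5251, -0.4553, 0.0147]
ee_rot: [[0.961, 0.278, 0.001], [0.278, -0.961, -0.001], [0.001, 0.002, -1.0]]
wrist_force: [1.3, 0.1, 1.3]
opening: 0.751
grasp_force: 0.0
```

Emit:
drive_tool --pt "0 0 0" --pt "0 0 0" --pt "0 0 0" --pt "0 0 0" --pt "0 0 0" --pt "0 0 0" --yaw '[0, 0, 0, 0, 0, 0]' --claw -0.6

```text
clock: 18.1
tool_pos: [0.5251, -0.4553, 0.015]
ee_rot: [[0.96, 0.279, 0.002], [0.279, -0.96, -0.002], [0.001, 0.002, -1.0]]
wrist_force: [-1.1, 0.8, 6.0]
opening: 0.431
grasp_force: 40.2
```

Emit:
drive_tool --pt "0 0 -2" --pt "0 0 -4" --pt "0 0 -5" --pt "0 0 -4" --pt "0 0 0" --pt "0 0 0" --pt "0 0 0" --pt "0 0 0" --yaw '[0, 0, 0, 0, 7.4, 7.4, 7.4, 7.4]'

```text
clock: 18.9
tool_pos: [0.5245, -0.4549, 0.1638]
ee_rot: [[0.971, -0.237, 0.0], [-0.237, -0.971, -0.0], [0.001, 0.0, -1.0]]
wrist_force: [0.9, -0.8, -1.3]
opening: 0.43
grasp_force: 40.6
```

Run:
```python
from h import *
w=grab_frame("wrist")
print(rel([.502,.292,.164]))
```

```text
(array([-2.048e+01, -7.186e+01, -5.000e-02]), np.float64(-14.2), array([ 0.5246, -0.4549,  0.1638]), 18.95, 0.424)
```

Emit:
drive_tool --pt "-1.3 -4.5 0" --pt "-1.3 -4.5 0" --pt "-1.3 -4.5 0" --pt "-1.3 -4.5 0" --pt "-1.3 -4.5 0" --pt "-1.3 -4.5 0" --pt "-1.3 -4.5 0" --pt "-1.3 -4.5 0" --yaw '[0, 0, 0, 0, 0, 0, 0, 0]'

```text
clock: 19.75
tool_pos: [0.5065, -0.0788, 0.1639]
ee_rot: [[0.973, -0.229, 0.001], [-0.229, -0.973, -0.0], [0.001, -0.0, -1.0]]
wrist_force: [1.4, 0.5, -0.7]
opening: 0.424
grasp_force: 40.7
```

Emit:
drive_tool --pt "-1.3 -4.5 0" --pt "-1.3 -4.5 0" --pt "-1.3 -4.5 0" --pt "-1.3 -4.5 0" --pt "-1.3 -4.5 0" --pt "-1.3 -4.5 0" --pt "-1.3 -4.5 0" --pt "-1.0 -4.4 0" --yaw '[0, 0, 0, 0, 0, 0, 0, -0.8]'

```text
clock: 20.55
tool_pos: [0.4913, 0.2942, 0.1639]
ee_rot: [[0.977, -0.215, 0.001], [-0.215, -0.977, 0.0], [0.001, -0.001, -1.0]]
wrist_force: [0.6, -1.1, -1.2]
opening: 0.43
grasp_force: 40.7
```

Emit:
drive_tool --pt "0 0 4" --pt "0 0 3.8" --pt "0 0 0" --pt "0 0 0" --yaw '[0, 0, 0, 0]'

```text
clock: 20.95
tool_pos: [0.4922, 0.2921, 0.0864]
ee_rot: [[0.976, -0.217, 0.0], [-0.217, -0.976, 0.0], [0.0, -0.0, -1.0]]
wrist_force: [1.6, -0.1, 0.6]
opening: 0.425
grasp_force: 40.9
```

Run:
```python
from h import *
w=grab_frame("wrist");cv2.imwrite("pics/w8.png",w["color"])
print(rel([.503,.292,.025]))
```

```text
(array([ 0.99, -0.19,  6.24]), np.float64(-12.6), array([0.4927, 0.2923, 0.0874]), 21.0, 0.422)
```

View pics/w8.png

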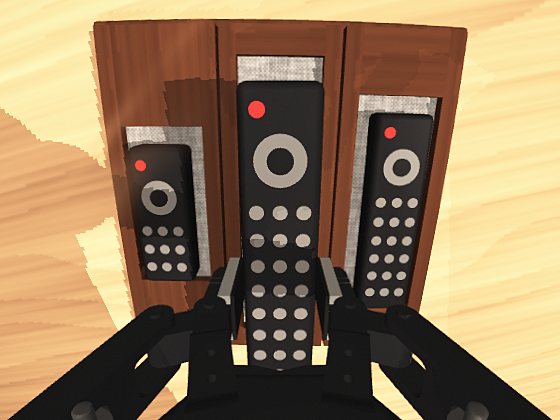

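The slot's far end at columns 237–323 is centred on the held remote. It has to go 1 cm forward and then down.

Emit:
drive_tool --pt "0.95 -0.1 1" --pt "0 0 2" --pt "0 0 1" --pt "0 0 0" --pt "0 0 0.7" --pt "0 0 0.7" --pt "0 0 0.5" --pt "0 0 0" --yaw '[0.8, 0, 0, 0, 0, 0, 0, 0]'

```text
clock: 21.8
tool_pos: [0.501, 0.2908, 0.0255]
ee_rot: [[0.973, -0.232, -0.001], [-0.232, -0.973, -0.0], [-0.001, 0.001, -1.0]]
wrist_force: [0.1, -0.2, -1.5]
opening: 0.424
grasp_force: 40.9
```

Run:
```python
from h import *
w=grab_frame("wrist");cv2.imwrite("pics/w9.png",w["color"])
print(rel([.503,.292,.0255]),status.state()["wrist_force"])
```

```text
(array([ 0.15, -0.14,  0.05]), np.float64(-13.4), array([0.5012, 0.2909, 0.026 ]), 21.85, 0.421) [-0.85071228 -0.0601302  -1.40035419]
```

View pics/w9.png

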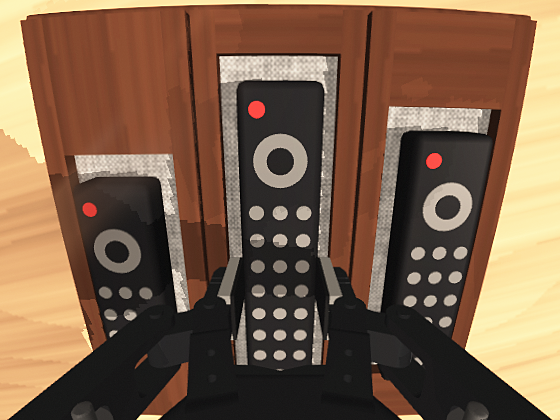

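The long remote is inside its slot, with felt visible on both sides and at the far end. I'll set it down, release and retract.

Emit:
drive_tool --pt "0.1 0 0.05" --pt "0 0 0" --pt "0 0 0" --yaw '[0, 0, 0]'

```text
clock: 22.15
tool_pos: [0.5024, 0.2908, 0.0259]
ee_rot: [[0.973, -0.232, 0.0], [-0.232, -0.973, 0.0], [0.0, -0.0, -1.0]]
wrist_force: [0.1, 0.1, -1.4]
opening: 0.429
grasp_force: 40.9
```

Emit:
drive_tool --pt "0 0 0" --pt "0 0 0" --pt "0 0 0" --pt "0 0 0" --yaw '[0, 0, 0, 0]' --claw 0.1

```text
clock: 22.55
tool_pos: [0.5023, 0.2908, 0.0258]
ee_rot: [[0.973, -0.232, 0.0], [-0.232, -0.973, 0.0], [0.0, -0.0, -1.0]]
wrist_force: [0.6, -0.3, 0.2]
opening: 0.55
grasp_force: 0.0
```

Emit:
drive_tool --pt "0 0 -1" --pt "0 0 -4" --pt "0 0 -4" --pt "-2 0 -4" --pt "-3 0 -4" --pt "-3 0 0" --pt "0 0 0" --pt "0 0 0" --yaw '[0, 0, 0, 0, 0, 0, 0, 0]'

```text
clock: 23.35
tool_pos: [0.4243, 0.3094, 0.1966]
ee_rot: [[0.973, -0.231, 0.001], [-0.231, -0.973, 0.001], [0.001, -0.001, -1.0]]
wrist_force: [-0.2, 0.2, -0.8]
opening: 0.554
grasp_force: 0.0
```

Run:
```python
from h import *
w=grab_frame("wrist");cv2.imwrite("pics/w10.png",w["color"])
hsv=cv2.cvtColor(w["color"],cv2.COLOR_BGR2HSV);P=cloud(w)
m=((P[...,2]>0.026)&(P[...,2]<0.045)&(hsv[...,1]<90)).astype(np.uint8); m=cv2.morphologyEx(m,cv2.MORPH_CLOSE,np.ones((5,5)))
for r in rects(w,m,0.032,800):
    u,v=r[0].astype(int);print(*r,P[v-3:v+4,u-3:u+4,2].mean().round(4))
print(rel([.5,.29,.1]))
```

```text
[197. 112.] (518.0, 369.5) (97.9, 38.4) -13.3 0.0315
[361. 107.] (481.8, 216.0) (141.6, 38.3) -13.1 0.0313
[280. 103.] (499.6, 292.3) (186.3, 37.9) -13.4 0.0322
(array([7.77, 0.13, 9.61]), np.float64(-13.4), array([0.4247, 0.3092, 0.196 ]), 23.4, 0.55)
```

View pics/w10.png

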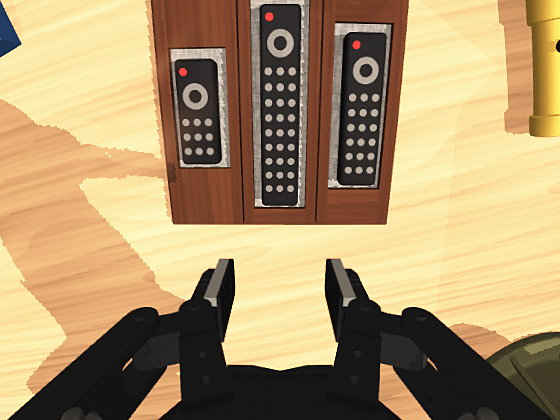

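All three remotes lie flat in their own slots: short at (197,112), long at (280,103) and mid at (361,107). Their tops read 0.0313–0.0322 m where 0.032 is expected, and their centres are within about 4 mm of the slot centres. I'm handing in.

```bash
python3 -c "
from station import arm
print(arm.sign_off())"
```

```text
the job is handed in; nothing more can be done
None
```

The long, middle and short black remotes are each lying flat, keys up, in their matching slots. The arm was only ever brought down at the remotes and slots, and I handed the job in at about 23 s; sign-off gave no verdict.

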